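# Release the ratchet and lower a tilted soldering board

### The job

The soldering board is propped up on its ratchet. With the fingertips, press the red release paddle at its raised corner right down so that the pawl comes clear of the teeth, and keep it pressed while you ease the board down until it lies flat on its stand. Then let go so that the pawl springs home into its bottom notch, without forcing, banging or pulling up the board, and leave the other things on the bench where they are.

Things in the scene. Friction and masses are not known exactly. Their poses are not given: they have to be found in the camera images.
- stand: Fixed blue steel bench stand, 240 x 216 mm. Origin: centre of its underside on the bench; x runs from the hinge side to the free side of the board, y to the left (towards the quadrant), z up. The board's hinge axis runs along y at x -105, z 75 mm. A toothed steel quadrant (radius 98 mm about that axis, 7 teeth 7 degrees apart) stands at y 122 mm, up to 75 mm above the axis.
- board (a joint): Tilt of the board, rad: 0 flat on the stand, grows as its free edge rises; starts in one of the notches, at 0.36 to 0.76. About 1 kg, on a friction hinge: it does not fall by itself. With the pawl clear it moves at 6 to 12 N of downward push at the pad; with the pawl in, it drops at most one tooth (0.12 rad), then stands firm. It stops at 0.
- board_top (a point): Middle of the white marble slab's top face, 109 mm from the hinge axis along the board, 12 mm above the axis. The board (grey steel frame, green circuit board under clips) is 212 mm from hinge axis to free edge, 218 mm wide. Axes of the board: x from hinge to free edge, y along the hinge, z square to the slab.
- pawl (a joint): Slide of the brass pawl, m: 0 home in a notch, over 0.006 clear of the teeth, 0.0087 with the paddle fully pressed. At the start it is home in one of the notches. A spring drives it home; a rod ties it to the paddle (0.0335 m per rad).
- paddle: Release paddle at the left free corner of the board. Origin: its pivot, 185 mm from the hinge axis along the board, 4 mm below the axis; x points out to the red pad (44 x 44 x 8 mm, 38 to 82 mm from the pivot, past the board's edge, drooping 0.14 rad). Pressed down it turns 0.26 rad (15 mm at the pad) to its stop, at 2 to 5 N; more push moves the board. It springs back.
- pad (a point): Middle of the red pad's top face (paddle frame: x 60.7, z 5 mm). Measured along the board and square to it, from the hinge axis: paddle free, 246 mm along and 1 mm above; fully pressed, 245 mm along and 15 mm below. Axes as the paddle's.
- flux_tin: Round flat aluminium tin, 66 mm across, 22 mm high, loose; origin: centre of its underside.
- spool: Green solder spool standing on end, 60 mm across, 50 mm high, 250 g, loose; origin: centre of its underside.
- screwdriver: Blue-handled screwdriver lying loose, 190 mm long; origin: underside, at its middle.
- parts_bin: Open blue parts bin, 100 x 75 x 45 mm, loose; origin: centre of its underside.

How it is judged:
By the outcome, as a careful person would: the job done as asked, in the order asked, and still so for the second after the job is handed in, with the robot touching nothing.
It also fails if it takes over 40 s, if anything falls off the work surface, if the arm or the gripper's body presses on something with over 40 N, if the wrist force passes 120 N, or if a joint passes its speed limit or range.

### The arm

A 6-joint arm with a two-finger parallel gripper is mounted at the origin on the work surface. World frame = base frame: x ahead of the robot, y to its left, z up, the work surface at z = 0. Lengths are in m, angles in degrees, forces in N, time in s.
With the tool pointing down it reaches from about 0.375 to 0.9 m from the base axis. Payload 3.1 kg.
Tool frame: the origin (TCP) lies midway between the tips of the shut fingers; the grasp point (between the pads) lies 19 mm behind it (bot.hold_point_z is the distance from the TCP to the grasp point, in m); z points along the fingers, y is the line along which they close (so a half turn about z gives the same grasp; the last joint's range is limited). The gripper opens to 87 mm and grips with 3 to 60 N. Pads are 19 mm wide; open, the fingers measure 117 mm over their backs; the gripper's body (75 mm by 190 mm) begins 51 mm behind the grasp point.
Start: joints at [60.189, 30.224, 82.088, -0, 67.689, -10.227], TCP at [0.209, 0.589, 0.223] pointing down, gripper open.
Joint ranges: [-176.69, 176.69], [-43.24, 126.21], [12.49, 139.97], [-82, 262], [0, 151.66], [-163.58, 163.58]. Speed limits (degrees/s): [159.86, 159.86, 180, 180, 180, 180].

### API

Orientations are given as a 3x3 rotation matrix whose columns are the frame's x, y, z axes.
In Python, from rig import read_state, optics, order, bot gives the robot as it stands.
- The arm moves only by the tool drive_tool, never from a script. Its argument "steps" is a list of rows, each a list of 7 numbers: the finger opening in mm, from 0 to 87, then the shift along the tool's x, y, z normalised to -1 to 1, where 1 is 0.12 m, then the turn, a rotation vector about the tool's x, y, z normalised to -1 to 1, where 1 is 1.5 rad. In form: [[jaw, tx, ty, tz, ax, ay, az], ...]. A call has 1 to 8 rows; each row is the pose to reach, as a shift and turn from the pose commanded when the call began, along the tool's axes at that moment; what a row does not reach only later rows make up. A row lasts 1/10 s, in which the tool goes at most 50 mm and 8.59 degrees, less where a joint would pass 70% of its speed; a pose out of reach is approached as far as the arm can. A call with a number of a shift or a turn outside -1 to 1 is refused whole. A call with a gripper value outside its range is refused whole. The fingers move at their own pace and stop on an object; the grip force is fixed at half the most. Time passes only in rows, so rows that repeat a pose let the fingers close. It gives the time, the measured TCP pose, the force, the opening and the grip force at its end, in the units of the state.
- read_state(): the state, without advancing time (a new reading comes with each control period).
- optics.capture(name): name is "scene" or "side" or "wrist"; returns a dict with "color" (400x640x3 uint8, blue, green, red), "range_z" (400x640 float32, m along the optical axis (not along the pixel's ray), 0 where there is no reading), "fx", "fy", "cx", "cy" (pixels), "rvec" (rotation vector, rad) and "tvec" (3), from world to camera coordinates, as OpenCV has them. Camera axes: x right, y down, z forward; pixel columns grow to the right and rows downward; lengths in m; the calibration is good to about 2 mm. A picture is of the moment at which its call begins.
- order.hand_in(): hands the job in; it is judged then, once.
The state is a dict: "time_s": time; "joint_positions": joint angles; "qvel": joint speeds; "tau": joint torques, N m; "position": TCP position; "tcp_rot": TCP orientation; "force": force on the tool from outside, world axes, zero at the start; "moment": the same for the moment, N m; "opening": opening from 0.0 (shut) to 1.0 (fully open); "grasp_force": force on a finger pad.
Only numpy, scipy, OpenCV 4.12 (cv2) and the standard library are available. Lean on these libraries where they do the work, as an engineer would, in place of code of your own. Each camera call takes 0.05 s, during which the arm holds its last target. There are 200 camera calls.

## Working session

There is one attempt and no reset: what is moved stays moved. The work goes in short steps, Python scripts to look and compute and a tool call to move; the robot and the scene stay as the last step left them, time stands still between calls to the robot, and variables do not carry over. Pictures are saved under pics/ and viewed, at most 10 in all, crops included, and the job is handed in when it is done.

Besides the shell and the picture viewer there is one more tool, called after "Emit:" by a JSON object that holds its "name" and its "arguments". drive_tool: Moves the arm, as the interface text tells. Scaled input: -1 to 1 covers 0.12 m each way for a shift and 1.5 rad each way for a turn. Its arguments: {"type":"object","properties":{"steps":{"type":"array"}},"required":["steps"]}

```bash
mkdir -p pics; ls
cat > h.py <<'E'
import numpy as np, cv2
from rig import read_state, optics, order, bot
def cap(n):
    c=optics.capture(n); R,_=cv2.Rodrigues(np.array(c["rvec"],float)); c["R"]=R; c["t"]=np.array(c["tvec"],float).ravel(); return c
def cloud(c):
    z=c["range_z"]; v,u=np.indices(z.shape)
    p=np.stack([(u-c["cx"])/c["fx"]*z,(v-c["cy"])/c["fy"]*z,z],-1)
    w=(p-c["t"])@c["R"]; w[z<=0]=np.nan; return w
E
python3 - <<'E'
from h import *
for n in("scene","side"):
    c=cap(n); cv2.imwrite(f"pics/{n}0.png",c["color"]); np.savez(f"{n}0.npz",w=cloud(c),c=c["color"]); print(n,-c["R"].T@c["t"],c["R"][2])
s=read_state(); print(s["position"],s["force"],s["time_s"])
E
```

```text
pics
scene [ 0.89129663 -0.35923344  0.79421945] [-0.34915307  0.43314089 -0.83095193]
side [ 1.03813839 -0.5295391   0.81296079] [-0.45019554  0.52562472 -0.72183282]
[0.20914457 0.58827459 0.22167454] [-1.49196687  0.50535387  0.77894666] 0.1
```

View pics/scene0.png

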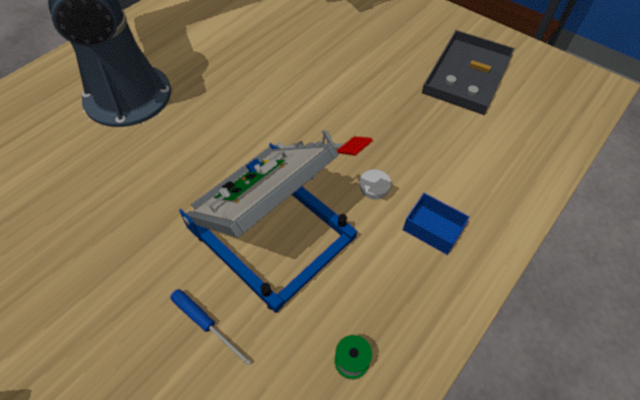

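View pics/side0.png

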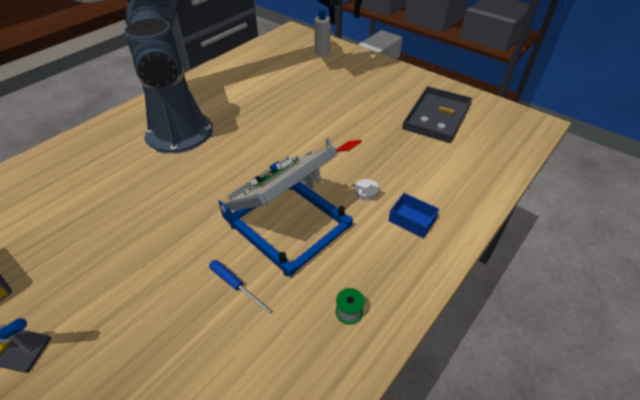

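The scene view shows the board propped up, with the red pad at px (355,145), the tin at (375,183), the stand's free-side corners near (350,235) and (275,302), and the hinge end near (188,215). The side view agrees, with the pad at (348,146). Next I'll measure them.

Run:
```python
from h import *
for n in("scene","side"):
    d=np.load(n+"0.npz"); w=d["w"]; c=d["c"]; hsv=cv2.cvtColor(c,cv2.COLOR_BGR2HSV); H,S,V=[hsv[...,i].astype(int) for i in range(3)]
    ok=np.isfinite(w[...,2])
    m=((H<6)|(H>174))&(S>180)&(V>90)&ok&(w[...,2]>.05)
    m=cv2.erode(m.astype(np.uint8),np.ones((3,3)))>0
    p=w[m]; print(n,"red",len(p),p.mean(0),np.linalg.svd(p-p.mean(0))[2][2],p.min(0),p.max(0))
    # blue stand
    b=(H>100)&(H<125)&(S>150)&(V>50)&ok&(w[...,2]>.008)&(w[...,2]<.04)
    k,l,st,ce=cv2.connectedComponentsWithStats(b.astype(np.uint8))
    for i in range(1,k):
        if st[i,4]>150:
            q=w[l==i]; r=cv2.minAreaRect((q[:,:2]*1000).astype(np.float32)); print("blue",st[i],q.mean(0),np.percentile(q[:,2],[5,50,95]),r)
    b=(H>100)&(H<125)&(S>150)&(V>50)&ok&(w[...,2]>.065)&(w[...,2]<.16); 
    k,l,st,ce=cv2.connectedComponentsWithStats(b.astype(np.uint8))
    for i in range(1,k):
        if st[i,4]>8: q=w[l==i]; print(" blue hi",st[i],q.mean(0),q.max(0))
    g=(S<50)&(V>90)&ok&(w[...,2]>.09)&(w[...,2]<.4)
    x0,x1,y0,y1=(180,345,125,240) if n=="scene" else (220,340,135,215)
    z=np.zeros_like(g); z[y0:y1,x0:x1]=1; q=w[g&z]; 
    # ransac plane
    rng=np.random.default_rng(0);best=0
    for _ in range(500):
        a=q[rng.choice(len(q),3,False)]; nn=np.cross(a[1]-a[0],a[2]-a[0]); L=np.linalg.norm(nn)
        if L<1e-5: continue
        nn/=L; nn*=np.sign(nn[2]); inn=abs((q-a[0])@nn)<.002
        if nn[2]>.6 and inn.sum()>best: best=inn.sum(); bi=inn
    q=q[bi]; v=np.linalg.svd(q-q.mean(0),full_matrices=False)[2]; nn=v[2]*np.sign(v[2][2]); print("plane",best,q.mean(0),nn,"tilt",np.arccos(nn[2]),"yawdir",np.degrees(np.arctan2(-nn[1],-nn[0])))
```

```text
scene red 266 [0.63443938 0.04779905 0.24372025] [-0.54501887  0.0295964   0.83790124] [0.61577528 0.02857415 0.22822466] [0.64941353 0.06920379 0.2533174 ]
blue [ 196  187  160  125 2941] [ 0.59449415 -0.08616994  0.03228451] [0.02249712 0.03451112 0.03840991] ((547.7769165039062, -65.63117980957031), (218.2821807861328, 229.8434295654297), 85.55802917480469)
blue [409 196  58  30 510] [0.76538084 0.18351656 0.02413887] [0.00973831 0.02415222 0.03828709] ((756.5798950195312, 177.53213500976562), (111.55715942382812, 52.07956314086914), 37.91206741333008)
blue [404 220  49  33 457] [0.77782829 0.11569793 0.02425508] [0.00975625 0.02447403 0.0383939 ] ((777.2233276367188, 115.97223663330078), (96.49467468261719, 4.607666969299316), 4.850832939147949)
blue [171 290  43  41 636] [ 0.53973329 -0.27022067  0.02393477] [0.01868608 0.02444951 0.02758573] ((538.2134399414062, -269.71990966796875), (21.924333572387695, 92.41378021240234), 89.43757629394531)
 blue hi [270 144   7   5  20] [0.43824561 0.05538756 0.08798902] [0.44656048 0.05829522 0.09166252]
 blue hi [247 166   8   6  21] [ 0.4
[... 1132 characters left out ...]
64 ] [0.01778753 0.02318927 0.02620223] ((538.4677124023438, -271.0234069824219), (21.560163497924805, 93.43624114990234), 89.57672882080078)
 blue hi [319  14   7   5  24] [0.02699998 0.6896211  0.15275948] [0.03666789 0.70102907 0.1589886 ]
 blue hi [271 166   6   5  16] [ 0.48910755 -0.0464915   0.15597014] [ 0.49312085 -0.03916537  0.15916   ]
 blue hi [219 202  12  14  46] [ 0.43913602 -0.16796028  0.08080279] [ 0.44997413 -0.16430494  0.0899754 ]
 blue hi [  0 319  26  20 282] [ 0.41038726 -0.62258002  0.13666329] [ 0.43362824 -0.6007214   0.15957042]
plane 833 [ 0.5417371  -0.08522793  0.18465574] [-0.65874637  0.04699956  0.75089564] tilt 0.7213791238768567 yawdir -4.0809651688243855
```

Run:
```python
import cv2
c=cv2.imread("pics/scene0.png")[110:320,160:460]; cv2.imwrite("pics/crop1.png",cv2.resize(c,None,fx=2.6,fy=2.6,interpolation=cv2.INTER_CUBIC))
```

```text
(no output)
```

View pics/crop1.png

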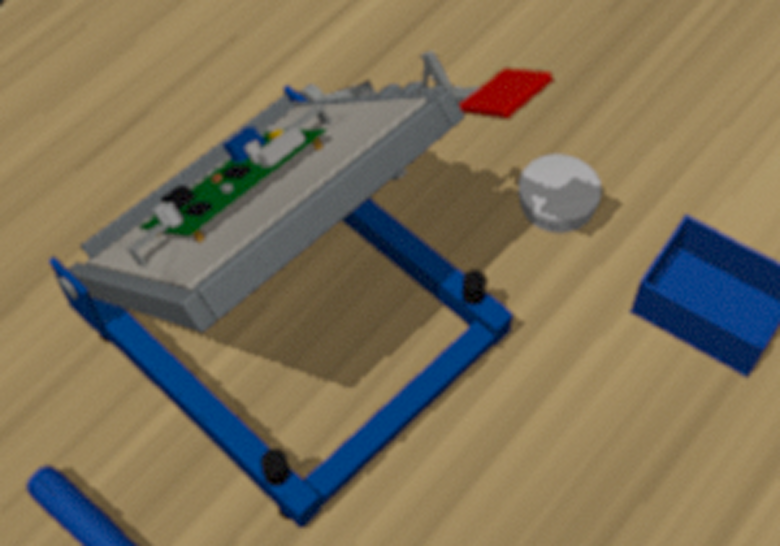

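```bash
cat >> h.py <<'E'
C=np.array([.546,-.066]); yaw=np.radians(-4.4); U=np.array([np.cos(yaw),np.sin(yaw)]); V=np.array([-U[1],U[0]])
def pad(th,pressed):
    a,h=(.245,-.015) if pressed else (.246,.001)
    r=a*np.cos(th)-h*np.sin(th); z=.075+a*np.sin(th)+h*np.cos(th)
    return np.r_[C+U*(r-.105)+V*.120,z]
def rel(p):  # target world -> tool-normalised shift
    s=read_state(); return np.array(s["tcp_rot"]).reshape(3,3).T@(np.asarray(p)-s["position"])/.12
E
python3 - <<'E'
from h import *
s=read_state(); R=np.array(s["tcp_rot"]); print(R.round(3)); 
for th in(.733,.611): print(th,pad(th,0).round(4),pad(th,1).round(4))
print(pad(0,1), rel([.635,.047,.32]).round(3))
x=R[:,0]; print("tool y yaw",np.degrees(np.arctan2(R[1,1],R[0,1])),"V yaw",np.degrees(np.arctan2(V[1],V[0])))
E
```

```text
[[-0.942  0.335 -0.001]
 [ 0.335  0.942 -0.002]
 [ 0.    -0.002 -1.   ]]
0.733 [0.6321 0.0477 0.2403] [0.6421 0.047  0.2278]
0.611 [0.6508 0.0463 0.2169] [0.6592 0.0456 0.2033]
[0.69479367 0.04290567 0.06      ] [-4.855 -3.062 -0.815]
tool y yaw 70.41786362067627 V yaw 85.60000000000001
```

Emit:
{"name": "drive_tool", "arguments": {"steps": [[0, -0.3, -0.2, -0.4, 0, 0, 0], [0, -0.65, -0.4, -0.82, 0, 0, 0], [0, -0.85, -0.54, -0.82, 0, 0, 0], [0, -1, -0.63, -0.82, 0, 0, 0]]}}

```text
time_s: 0.5
position: [0.2994, 0.4766, 0.324]
tcp_rot: [[-0.942, 0.336, 0.005], [0.336, 0.942, 0.003], [-0.003, 0.005, -1.0]]
force: [0.1, 0.6, 0.0]
opening: 0.72
grasp_force: 0.0
```

Emit:
{"name": "drive_tool", "arguments": {"steps": [[0, -0.3, -0.19, 0, 0, 0, 0], [0, -0.6, -0.38, 0, 0, 0, 0], [0, -0.9, -0.57, 0, 0, 0, 0], [0, -1, -0.63, 0, 0, 0, 0]]}}

```text
time_s: 0.9
position: [0.3867, 0.3631, 0.3206]
tcp_rot: [[-0.941, 0.339, 0.0], [0.339, 0.941, -0.001], [-0.001, -0.001, -1.0]]
force: [-0.7, 2.0, 0.1]
opening: 0.357
grasp_force: 0.0
```

Emit:
{"name": "drive_tool", "arguments": {"steps": [[0, -0.3, -0.19, 0, 0, 0, 0], [0, -0.6, -0.38, 0, 0, 0, 0], [0, -0.9, -0.57, 0, 0, 0, 0], [0, -1, -0.63, 0, 0, 0, 0]]}}

```text
time_s: 1.3
position: [0.4745, 0.2522, 0.3206]
tcp_rot: [[-0.941, 0.338, 0.0], [0.338, 0.941, -0.001], [-0.001, -0.001, -1.0]]
force: [1.1, 0.5, 0.4]
opening: 0.034
grasp_force: 0.0
```

Emit:
{"name": "drive_tool", "arguments": {"steps": [[0, -0.3, -0.19, 0, 0, 0, 0], [0, -0.6, -0.38, 0, 0, 0, 0], [0, -0.9, -0.57, 0, 0, 0, 0], [0, -1, -0.63, 0, 0, 0, 0]]}}

```text
time_s: 1.7
position: [0.5623, 0.141, 0.3205]
tcp_rot: [[-0.941, 0.338, 0.001], [0.338, 0.941, -0.0], [-0.001, -0.0, -1.0]]
force: [-0.2, -0.0, -0.3]
opening: 0.003
grasp_force: 0.0
```

Run:
```python
from h import *
s=read_state(); print(s["time_s"],s["position"],s["force"],rel([.634,.047,.275]).round(3),s["opening"])
```

```text
1.7 [0.56233524 0.14096203 0.32048362] [-0.20602054 -0.00710411 -0.25367108] [-0.826 -0.535  0.38 ] 0.003295434893680869
```

Emit:
{"name": "drive_tool", "arguments": {"steps": [[0, -0.3, -0.19, 0.05, 0, 0, -0.06], [0, -0.6, -0.38, 0.15, 0, 0, -0.12], [0, -0.84, -0.54, 0.25, 0, 0, -0.177], [0, -0.84, -0.54, 0.35, 0, 0, -0.177], [0, -0.84, -0.54, 0.35, 0, 0, -0.177]]}}

```text
time_s: 2.2
position: [0.6317, 0.0492, 0.2762]
tcp_rot: [[-0.997, 0.077, -0.006], [0.077, 0.997, 0.002], [0.007, 0.001, -1.0]]
force: [-0.1, 0.5, -0.2]
opening: 0.005
grasp_force: 0.0
```

Run:
```python
from h import *
s=read_state(); print(s["time_s"],s["position"],s["force"]); print(np.array(s["tcp_rot"]).round(3))
for n in("wrist",):
    c=cap(n); cv2.imwrite(f"pics/{n}1.png",c["color"]); 
c=cap("scene"); cv2.imwrite("pics/scene1.png",cv2.resize(c["color"][60:220,250:450],None,fx=3,fy=3))
```

```text
2.2 [0.63171448 0.04920278 0.27615341] [-0.08100556  0.51197164 -0.20217315]
[[-0.997  0.077 -0.006]
 [ 0.077  0.997  0.002]
 [ 0.007  0.001 -1.   ]]
```

View pics/scene1.png

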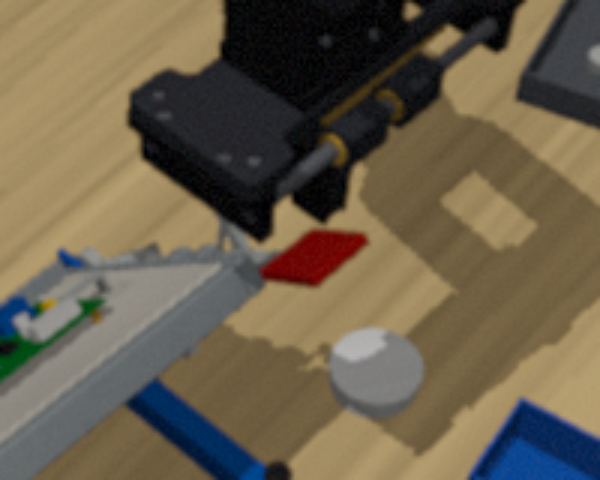

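View pics/wrist1.png

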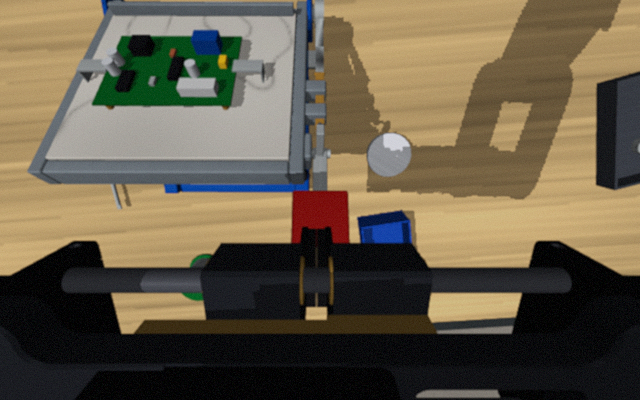

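The wrist view shows the shut fingers (px 316,240) in line with the red pad (320,215), and the tin is well to the side at (388,153). The scene crop shows the fingers just above the pad, so I'll go down.

Emit:
{"name": "drive_tool", "arguments": {"steps": [[0, -0.01, -0.01, 0.08, 0, 0, 0], [0, -0.02, -0.01, 0.15, 0, 0, 0], [0, -0.02, -0.01, 0.2, 0, 0, 0], [0, -0.02, -0.01, 0.24, 0, 0, 0], [0, -0.02, -0.01, 0.26, 0, 0, 0], [0, -0.02, -0.01, 0.26, 0, 0, 0]]}}

```text
time_s: 2.9
position: [0.6362, 0.047, 0.2481]
tcp_rot: [[-0.997, 0.076, 0.001], [0.076, 0.997, 0.0], [-0.001, 0.0, -1.0]]
force: [0.6, 0.3, 1.9]
opening: 0.005
grasp_force: 0.9
```

Emit:
{"name": "drive_tool", "arguments": {"steps": [[0, -0.01, 0, 0.02, 0, 0, 0], [0, -0.02, 0, 0.04, 0, 0, 0], [0, -0.03, 0, 0.06, 0, 0, 0], [0, -0.04, 0, 0.08, 0, 0, 0], [0, -0.05, 0, 0.1, 0, 0, 0]]}}

```text
time_s: 3.4
position: [0.6425, 0.0461, 0.2358]
tcp_rot: [[-0.997, 0.076, 0.001], [0.076, 0.997, -0.0], [-0.001, -0.0, -1.0]]
force: [1.2, 0.1, 4.0]
opening: 0.01
grasp_force: 1.9
```

Emit:
{"name": "drive_tool", "arguments": {"steps": [[0, -0.005, 0, 0.01, 0, 0, 0], [0, -0.01, 0, 0.02, 0, 0, 0], [0, -0.015, 0, 0.03, 0, 0, 0], [0, -0.02, 0, 0.04, 0, 0, 0]]}}

```text
time_s: 3.8
position: [0.6447, 0.046, 0.2317]
tcp_rot: [[-0.997, 0.076, 0.001], [0.076, 0.997, -0.0], [-0.001, -0.0, -1.0]]
force: [0.4, -1.3, 8.3]
opening: 0.005
grasp_force: 4.1
```

Emit:
{"name": "drive_tool", "arguments": {"steps": [[0, -0.015, 0, 0.02, 0, 0, 0], [0, -0.031, 0, 0.042, 0, 0, 0], [0, -0.046, 0, 0.064, 0, 0, 0], [0, -0.062, 0, 0.086, 0, 0, 0], [0, -0.077, 0, 0.108, 0, 0, 0], [0, -0.093, 0, 0.13, 0, 0, 0], [0, -0.108, 0, 0.152, 0, 0, 0], [0, -0.123, 0, 0.175, 0, 0, 0]]}}

```text
time_s: 4.6
position: [0.659, 0.0448, 0.2107]
tcp_rot: [[-0.997, 0.076, 0.0], [0.076, 0.997, -0.001], [-0.0, -0.001, -1.0]]
force: [-0.8, 0.7, 8.3]
opening: 0.005
grasp_force: 3.7
```

Run:
```python
from h import *
c=cap("wrist"); d=cap("scene"); cv2.imwrite("pics/scene2.png",cv2.resize(d["color"][100:260,180:400],None,fx=3,fy=3))
w=cloud(d); hsv=cv2.cvtColor(d["color"],cv2.COLOR_BGR2HSV); q=w[130:240,190:330][(hsv[130:240,190:330,1]<60)&(hsv[130:240,190:330,2]>90)]
q=q[np.isfinite(q[:,2])&(q[:,2]>.085)]; rng=np.random.default_rng(0);best=0
for _ in range(600):
    a=q[rng.choice(len(q),3,False)]; n=np.cross(a[1]-a[0],a[2]-a[0]); L=np.linalg.norm(n)
    if L<1e-5: continue
    n=n/L*np.sign(n[2]); k=(abs((q-a[0])@n)<.002).sum()
    if n[2]>.6 and k>best: best,bn=k,n
print(best,bn,"tilt",np.arccos(bn[2]))
```

```text
3646 [-0.57714015  0.04419634  0.8154483 ] tilt 0.6172930639536647
```

View pics/scene2.png

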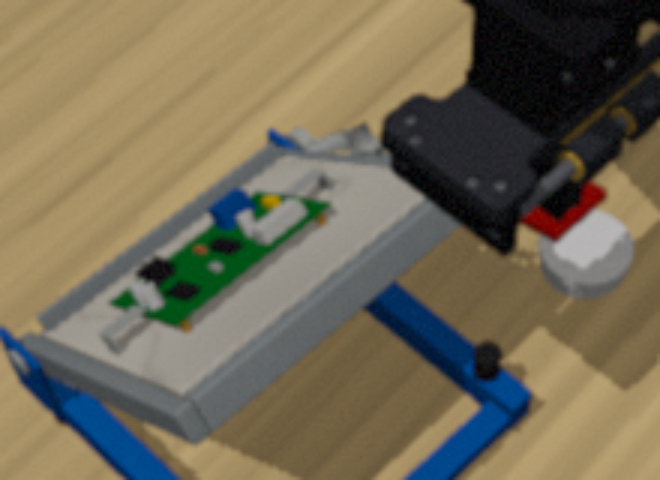

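The crop shows the fingers still on the pressed red pad and the board's tilt down to about 0.62 at a steady 8 N, so I'll continue.

Emit:
{"name": "drive_tool", "arguments": {"steps": [[0, -0.014, 0, 0.022, 0, 0, 0], [0, -0.027, 0, 0.045, 0, 0, 0], [0, -0.04, 0, 0.067, 0, 0, 0], [0, -0.053, 0, 0.09, 0, 0, 0], [0, -0.066, 0, 0.112, 0, 0, 0], [0, -0.078, 0, 0.135, 0, 0, 0], [0, -0.09, 0, 0.157, 0, 0, 0], [0, -0.102, 0, 0.18, 0, 0, 0]]}}

```text
time_s: 5.5
position: [0.671, 0.0439, 0.1888]
tcp_rot: [[-0.997, 0.076, -0.0], [0.076, 0.997, -0.001], [0.0, -0.001, -1.0]]
force: [-0.4, -0.8, 6.5]
opening: 0.005
grasp_force: 3.4
```

Emit:
{"name": "drive_tool", "arguments": {"steps": [[0, -0.011, 0, 0.023, 0, 0, 0], [0, -0.022, 0, 0.046, 0, 0, 0], [0, -0.033, 0, 0.07, 0, 0, 0], [0, -0.044, 0, 0.094, 0, 0, 0], [0, -0.054, 0, 0.117, 0, 0, 0], [0, -0.064, 0, 0.141, 0, 0, 0], [0, -0.074, 0, 0.165, 0, 0, 0], [0, -0.083, 0, 0.189, 0, 0, 0]]}}

```text
time_s: 6.3
position: [0.6808, 0.0431, 0.166]
tcp_rot: [[-0.997, 0.076, -0.001], [0.076, 0.997, -0.001], [0.001, -0.001, -1.0]]
force: [-0.5, -0.7, 6.1]
opening: 0.004
grasp_force: 3.2
```

Emit:
{"name": "drive_tool", "arguments": {"steps": [[0, -0.009, 0, 0.024, 0, 0, 0], [0, -0.018, 0, 0.048, 0, 0, 0], [0, -0.026, 0, 0.073, 0, 0, 0], [0, -0.034, 0, 0.098, 0, 0, 0], [0, -0.042, 0, 0.122, 0, 0, 0], [0, -0.049, 0, 0.147, 0, 0, 0], [0, -0.056, 0, 0.172, 0, 0, 0], [0, -0.063, 0, 0.197, 0, 0, 0]]}}

```text
time_s: 7.1
position: [0.6886, 0.0425, 0.1425]
tcp_rot: [[-0.997, 0.076, -0.0], [0.076, 0.997, -0.001], [0.0, -0.001, -1.0]]
force: [-0.0, -0.0, 6.7]
opening: 0.004
grasp_force: 3.3
```

Emit:
{"name": "drive_tool", "arguments": {"steps": [[0, -0.006, 0, 0.025, 0, 0, 0], [0, -0.012, 0, 0.05, 0, 0, 0], [0, -0.018, 0, 0.075, 0, 0, 0], [0, -0.024, 0, 0.1, 0, 0, 0], [0, -0.03, 0, 0.125, 0, 0, 0], [0, -0.035, 0, 0.15, 0, 0, 0], [0, -0.04, 0, 0.176, 0, 0, 0], [0, -0.044, 0, 0.202, 0, 0, 0]]}}

```text
time_s: 7.9
position: [0.6942, 0.042, 0.1183]
tcp_rot: [[-0.997, 0.076, 0.001], [0.076, 0.997, -0.001], [-0.001, -0.001, -1.0]]
force: [0.9, -1.4, 5.9]
opening: 0.009
grasp_force: 3.2
```

Emit:
{"name": "drive_tool", "arguments": {"steps": [[0, -0.004, 0, 0.025, 0, 0, 0], [0, -0.008, 0, 0.05, 0, 0, 0], [0, -0.012, 0, 0.075, 0, 0, 0], [0, -0.015, 0, 0.1, 0, 0, 0], [0, -0.018, 0, 0.125, 0, 0, 0], [0, -0.021, 0, 0.15, 0, 0, 0], [0, -0.023, 0, 0.175, 0, 0, 0], [0, -0.025, 0, 0.2, 0, 0, 0]]}}

```text
time_s: 8.7
position: [0.6973, 0.0418, 0.0943]
tcp_rot: [[-0.997, 0.076, 0.001], [0.076, 0.997, -0.001], [-0.001, -0.001, -1.0]]
force: [0.7, -1.7, 5.5]
opening: 0.005
grasp_force: 3.1
```

Emit:
{"name": "drive_tool", "arguments": {"steps": [[0, 0, 0, 0.024, 0, 0, 0], [0, -0.001, 0, 0.046, 0, 0, 0], [0, -0.001, 0, 0.068, 0, 0, 0], [0, -0.002, 0, 0.088, 0, 0, 0], [0, -0.003, 0, 0.108, 0, 0, 0], [0, -0.003, 0, 0.127, 0, 0, 0], [0, -0.003, 0, 0.145, 0, 0, 0], [0, -0.003, 0, 0.162, 0, 0, 0]]}}

```text
time_s: 9.5
position: [0.698, 0.0417, 0.0749]
tcp_rot: [[-0.997, 0.076, 0.002], [0.076, 0.997, -0.001], [-0.002, -0.001, -1.0]]
force: [1.7, -1.4, 5.4]
opening: 0.005
grasp_force: 3.1
```

Emit:
{"name": "drive_tool", "arguments": {"steps": [[0, 0, 0, 0.012, 0, 0, 0], [0, 0, 0, 0.022, 0, 0, 0], [0, 0, 0, 0.031, 0, 0, 0], [0, 0, 0, 0.039, 0, 0, 0], [0, 0, 0, 0.046, 0, 0, 0], [0, 0, 0, 0.053, 0, 0, 0], [0, 0, 0, 0.06, 0, 0, 0], [0, 0, 0, 0.066, 0, 0, 0]]}}

```text
time_s: 10.3
position: [0.6979, 0.0417, 0.067]
tcp_rot: [[-0.997, 0.076, 0.002], [0.076, 0.997, -0.001], [-0.002, -0.0, -1.0]]
force: [0.3, -0.9, 5.8]
opening: 0.002
grasp_force: 3.0
```

Emit:
{"name": "drive_tool", "arguments": {"steps": [[0, 0, 0, 0.005, 0, 0, 0], [0, 0, 0, 0.01, 0, 0, 0], [0, 0, 0, 0.015, 0, 0, 0], [0, 0, 0, 0.02, 0, 0, 0]]}}

```text
time_s: 10.7
position: [0.6979, 0.0417, 0.0646]
tcp_rot: [[-0.997, 0.076, 0.001], [0.076, 0.997, -0.001], [-0.001, -0.001, -1.0]]
force: [2.0, -0.6, 6.1]
opening: 0.006
grasp_force: 3.0
```

Emit:
{"name": "drive_tool", "arguments": {"steps": [[0, 0, 0, 0.004, 0, 0, 0], [0, 0, 0, 0.008, 0, 0, 0], [0, 0, 0, 0.012, 0, 0, 0], [0, 0, 0, 0.012, 0, 0, 0]]}}

```text
time_s: 11.1
position: [0.6978, 0.0418, 0.0631]
tcp_rot: [[-0.997, 0.076, 0.001], [0.076, 0.997, -0.001], [-0.001, -0.001, -1.0]]
force: [1.8, -0.6, 5.4]
opening: 0.007
grasp_force: 2.8
```

Emit:
{"name": "drive_tool", "arguments": {"steps": [[0, 0, 0, 0.004, 0, 0, 0], [0, 0, 0, 0.008, 0, 0, 0], [0, 0, 0, 0.012, 0, 0, 0], [0, 0, 0, 0.012, 0, 0, 0]]}}

```text
time_s: 11.5
position: [0.6977, 0.0417, 0.0616]
tcp_rot: [[-0.997, 0.076, 0.001], [0.076, 0.997, -0.001], [-0.001, -0.0, -1.0]]
force: [0.7, 0.3, 5.8]
opening: 0.006
grasp_force: 2.8
```

Emit:
{"name": "drive_tool", "arguments": {"steps": [[0, 0, 0, 0.004, 0, 0, 0], [0, 0, 0, 0.008, 0, 0, 0], [0, 0, 0, 0.008, 0, 0, 0]]}}

```text
time_s: 11.8
position: [0.6977, 0.0418, 0.0612]
tcp_rot: [[-0.997, 0.076, 0.001], [0.076, 0.997, -0.001], [-0.001, -0.001, -1.0]]
force: [0.7, -0.5, 8.0]
opening: 0.006
grasp_force: 3.7
```

Emit:
{"name": "drive_tool", "arguments": {"steps": [[0, 0, 0, 0.004, 0, 0, 0], [0, 0, 0, 0.008, 0, 0, 0], [0, 0, 0, 0.008, 0, 0, 0]]}}

```text
time_s: 12.1
position: [0.6977, 0.0418, 0.061]
tcp_rot: [[-0.997, 0.076, 0.001], [0.076, 0.997, -0.001], [-0.001, -0.001, -1.0]]
force: [0.0, -0.8, 10.2]
opening: 0.005
grasp_force: 4.9
```

```bash
cat > tilt.py <<'E'
from h import *
import sys
d=cap("scene"); cv2.imwrite(f"pics/{sys.argv[1]}.png",cv2.resize(d["color"][110:310,160:440],None,fx=2.8,fy=2.8))
w=cloud(d); hsv=cv2.cvtColor(d["color"],cv2.COLOR_BGR2HSV); q=w[130:290,180:330][(hsv[130:290,180:330,1]<60)&(hsv[130:290,180:330,2]>90)]
q=q[np.isfinite(q[:,2])&(q[:,2]>.07)]; rng=np.random.default_rng(0);best=0
for _ in range(600):
    a=q[rng.choice(len(q),3,False)]; n=np.cross(a[1]-a[0],a[2]-a[0]); L=np.linalg.norm(n)
    if L<1e-5: continue
    n=n/L*np.sign(n[2]); i=abs((q-a[0])@n)<.002
    if n[2]>.6 and i.sum()>best: best,bi=i.sum(),i
q=q[bi]; n=np.linalg.svd(q-q.mean(0),full_matrices=False)[2][2]; n*=np.sign(n[2])
print(best,n,q.mean(0),"tilt along u",np.arctan2(-n[:2]@U,n[2]))
s=read_state(); print(s["position"],s["force"])
E
python3 tilt.py flat1
```

```text
6211 [ 0.00233521 -0.00343516  0.99999137] [ 0.55316249 -0.07416774  0.08724957] tilt along u -0.002591888189133379
[0.69774    0.04177178 0.06095255] [-0.75855276 -0.12507036 10.82763937]
```

View pics/flat1.png

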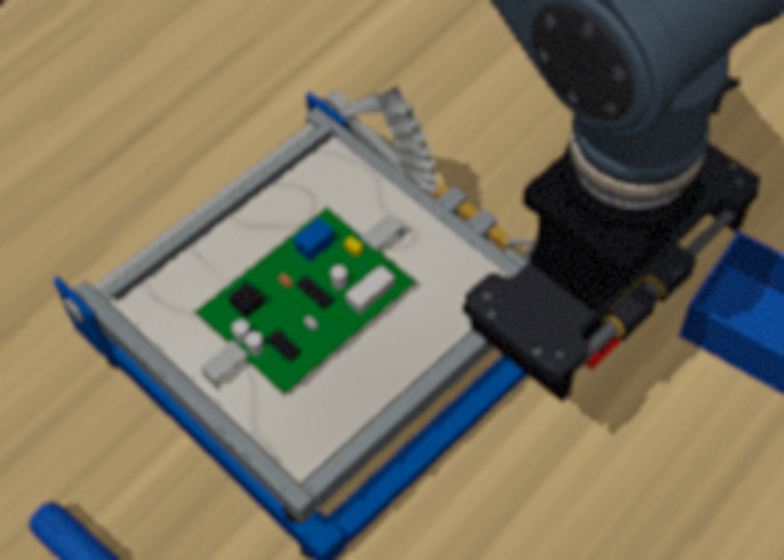

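The picture shows the board flat on the stand (plane tilt about 0), and the force climbs while the tip stands still, so it is on its stop. Now I'll let go.

Emit:
{"name": "drive_tool", "arguments": {"steps": [[0, 0, 0, -0.03, 0, 0, 0], [0, 0, 0, -0.06, 0, 0, 0], [0, 0, 0, -0.1, 0, 0, 0], [0, 0, 0, -0.15, 0, 0, 0], [0, 0, 0, -0.22, 0, 0, 0], [0, 0, 0, -0.35, 0, 0, 0], [0, 0, 0, -0.6, 0, 0, 0], [0, 0, 0, -0.9, 0, 0, 0]]}}

```text
time_s: 12.95
position: [0.6949, 0.0425, 0.1666]
tcp_rot: [[-0.997, 0.076, -0.006], [0.076, 0.997, 0.001], [0.006, 0.0, -1.0]]
force: [1.2, -0.7, 1.0]
opening: 0.004
grasp_force: 0.0
```

Emit:
{"name": "drive_tool", "arguments": {"steps": [[0, 0, 0, -0.4, 0, 0, 0], [0, 0, 0.4, -0.7, 0, 0, 0], [0, 0, 0.8, -0.8, 0, 0, 0], [0, 0, 1, -0.8, 0, 0, 0], [0, 0, 1, -0.8, 0, 0, 0]]}}

```text
time_s: 13.45
position: [0.7054, 0.1672, 0.265]
tcp_rot: [[-0.998, 0.071, 0.001], [0.071, 0.998, 0.002], [-0.001, 0.002, -1.0]]
force: [-0.1, -0.3, -0.1]
opening: 0.005
grasp_force: 0.0
```

```bash
python3 tilt.py flat2
python3 - <<'E'
from h import *
for n in("scene","side"):
    c=cap(n); w=cloud(c); hsv=cv2.cvtColor(c["color"],cv2.COLOR_BGR2HSV); H,S,V_=[hsv[...,i].astype(int) for i in range(3)]
    m=((H<6)|(H>174))&(S>180)&(V_>90)&np.isfinite(w[...,2])&(abs(w[...,0]-.69)<.06)&(abs(w[...,1]-.04)<.06)
    m=cv2.erode(m.astype(np.uint8),np.ones((3,3)))>0; p=w[m]; nn=np.linalg.svd(p-p.mean(0))[2][2]; print(n,len(p),p.mean(0),nn*np.sign(nn[2]))
E
```

```text
6327 [-9.00042117e-06 -3.41683990e-03  9.99994163e-01] [ 0.55303081 -0.07406728  0.0873112 ] tilt along u -0.00025316421425009586
[0.70515376 0.16441911 0.26391746] [-0.28415598 -0.6585627   0.23284045]
scene 360 [0.69228212 0.04540445 0.07656214] [ 0.13444539 -0.00802282  0.99088853]
side 168 [0.69197574 0.04423186 0.07544417] [ 0.13881394 -0.00322069  0.99031324]
```

View pics/flat2.png

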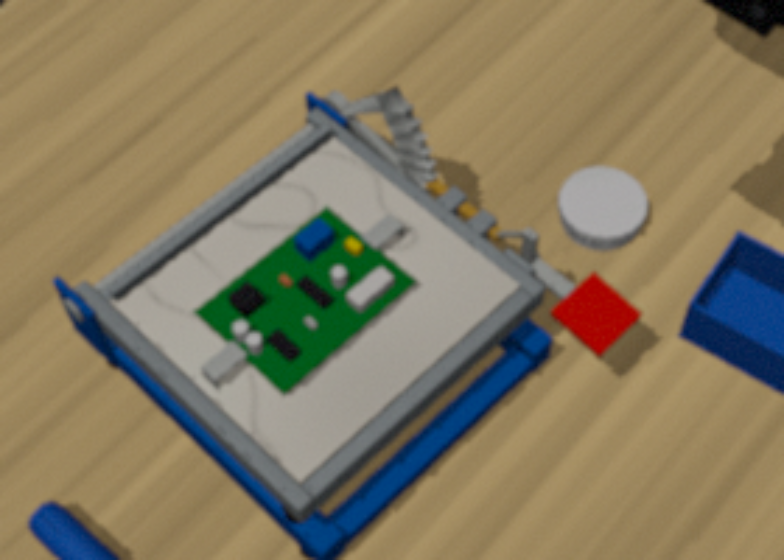

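The board is flat. The pad has sprung back to its free droop of 0.14 rad at z 0.076, so the pawl is home. The tin and bin haven't moved, and the arm is clear of everything.

```bash
python3 -c "
from rig import order
print(order.hand_in())"
```

```text
the job is handed in; nothing more can be done
None
```

The board lies flat on its stand with the paddle sprung back to its free position (so the pawl should be home in the bottom notch), the tin and bin look unmoved, and the job was handed in at about 14 s; the judge gave no verdict.

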